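# Set the huller's air regulator and lock it

## Robot

A 7-joint arm with a two-finger parallel gripper is mounted at the origin on the work surface. World frame = base frame: x ahead of the robot, y to its left, z up, the work surface at z = 0. Lengths are in m, angles in rad, forces in N, time in s.
With the tool pointing down it reaches from about 0.4 to 0.85 m from the base axis. Payload 4.5 kg.
Tool frame: the origin (TCP) lies at the very end of the fingers, on their centre line; the grasp point (between the pads) lies 19 mm behind it; z points along the fingers, x is the direction in which the jaws open and shut, and the axes are right-handed (so a half turn about z gives the same grasp; the last joint's range is limited). The gripper opens to 85 mm and grips with 20 to 120 N. Pads are 22 mm wide; open, the fingers measure 114 mm over their backs; the gripper's body (76 mm by 85 mm) begins 54 mm behind the grasp point. The pads swing forward as they close: fully open they stand 13 mm farther back than shut.
Start: joints at [-1.241, 0.689, -0.195, 1.565, 0.157, 0.902, -0.215], TCP at [0.182, 0.598, 0.231] pointing down, gripper open.
Joint ranges: [-3.01, 3.01], [-0.46, 2.08], [-1.47, 1.51], [0.13, 2.56], [-1, 4.14], [0.04, 2.09], [-2.66, 2.66]. Speed limits (rad/s): [2.57, 2.57, 3.14, 3.14, 3.14, 3.14, 3.14].

## Interface

Orientations are given as a unit quaternion [w, x, y, z].
In Python, from plant import r gives the robot as it stands.
- The arm moves only by the tool carry_out, never from a script. Its argument "commands" is text: rows parted by semicolons, each of 7 numbers parted by spaces: the turn, a rotation vector about the tool's x, y, z in rad, then the shift along the tool's x, y, z in m, then the gripper's target within -1 to 1 (shut at 1, half-way at 0, fully open at -1). A call has 1 to 20 rows; each row shifts and turns the commanded pose from where the row before left it, along the tool's axes as they then stand; what a row does not reach is not made up. A row lasts 1/8 s, in which the tool goes at most 62.5 mm and 10.7 degrees, less where a joint would pass 70% of its speed; a pose out of reach is approached as far as the arm can. A call with a gripper value outside its range is refused whole. The fingers move at their own pace and stop on an object; "newtons" is the grip in N (left out, the last holds). Time passes only in rows, so rows that do not move let the fingers close. It gives the time, the measured TCP pose, the force and the opening at its end, in the units of the state.
- r.read_state(): the state, without advancing time (a new reading comes with each control period).
- r.get_image(name): name is "scene" or "side" or "wrist"; returns a dict with "image" (480x640x3 uint8, red, green, blue), "fx", "fy", "cx", "cy" (pixels), "k1" (the pictures are not rectified: a ray, as slopes to the right and down, at radius r is drawn at 1 + k1 r^2 times it, then the intrinsics apply), "view" (4x4, takes a point from world to camera coordinates); the wrist camera has in their place "tool_from_camera" (4x4, takes a point from camera to tool coordinates, whose origin is the TCP and whose axes are the tool frame's). Camera axes: x right, y up, looking along -z (the intrinsics and any distortion apply to the point x, -y, -z); pixel columns grow to the right and rows downward; lengths in m; the calibration is good to about 2 mm. A picture is of the moment at which its call begins: read the wrist's pose just before it. There is no depth.
- r.finish_job(): hands the job in, once; it reports no verdict.
Trained networks look in the newest picture that a camera, given by its name, has taken for a name from the list of things; names that differ only in an ending like _2 or _b are one class to them, and where a whole thing is asked for, a point or a joint stands for the part that bears it (a point fixed in the world has none). Each returns a list of dicts, best first, with "p" (0 to 1); they miss things now and then, are a little off and sometimes report something else, mostly with a low value. They report only what shows in the picture. A call takes as long as a camera call.
- r.spot_in(camera, name): "bbox" ([centre column, centre row, width, height] as shares, 0 to 1, of the picture: columns of its width, rows of its height, round what is visible of it).
- r.pinpoint(camera, name): "at" ([column, row] as shares, 0 to 1, of the picture: columns of its width, rows of its height: a listed point, or the origin of a listed thing).
The state is a dict: "time": time; "joint_positions": joint angles; "qvel": joint speeds; "joint_torque": joint torques, N m; "position": TCP position; "tool_rot": TCP orientation; "wrist_force": force on the tool from outside, world axes, zero at the start; "ft_torque": the same for the moment, N m; "grip_width": opening from 0.0 (shut) to 1.0 (fully open).
Only numpy, scipy, OpenCV 4.12 (cv2) and the standard library are available. Lean on these libraries where they do the work, as an engineer would, in place of code of your own. Each camera call takes 0.05 s, during which the arm holds its last target.

## Task

Turn the black dial of the air regulator until its yellow pointer is centred on the red mark, leaving the blue lock open while you do so. Then slide the blue lock fully home over the pointer, and let go. Leave the other things on the bench where they stand.

Things in the scene. Friction and masses are not known exactly. Their poses are not given: they have to be found in the camera images.
- dial_axis (a point): Air regulator: a fixed pale grey flat box, 200 x 290 mm, 45 mm high, with a flat black dial (120 mm diameter, 12 mm thick) on top and a pipe stub on the side away from the lock. This point: on the dial's axis at its top face, 57 mm above the bench. The axes are the box's: z up (axis of rotation), the 290 mm side along y, mark and lock towards -y.
- pointer_tip (a point): Far end of the yellow pointer, 88 mm from the dial's axis, 64 mm above the bench. x points outward along the pointer, z up. The pointer is 12 mm wide, 10 mm high, round-ended, its underside 2 mm above the dial's face; it sticks out 28 mm past the dial's edge and turns with it.
- grip_bar (a point): Top of the black upright grip bar on the dial, on its centre line 45 mm from the dial's axis, 87 mm above the bench; x outward along the pointer. The bar is 14 mm wide, 30 mm high above the dial's face, and runs in line with the pointer from 20 mm behind the axis to 60 mm in front of it. A push on its side turns the dial.
- dial (a joint): Angle of the dial (rad), growing counter-clockwise seen from above, stops at -0.6 and 2.8; 0: pointer along the box's -y. The mark's bracket is clamped elsewhere each time, so the right value varies from -0.3 to 0.3; the dial starts counter-clockwise of it, at 0.9 to 2.2. It turns stiffly (0.12 N m) and stays where it is left.
- mark (a point): Middle of the red mark (18 mm wide, 37 mm long) on the fixed aluminium bracket, 51 mm above the bench, 88 mm from the dial's axis, right under the pointer's tip when the dial is set. x points outward from the axis along mark and lock track, z up. The bracket is 66 mm wide and ends 174 mm from the axis; low rails (tops 61 mm above the bench, 64 mm over both) flank the lock.
- lock_tab (a point): Blue sliding lock: a body 46 mm wide, 36 mm long, top 72 mm above the bench, with an upright push tab (46 mm wide, 12 mm thick) at its outer end. This point: top edge, mid-width, of the tab's flat outer face, 96 mm above the bench; 167 mm from the dial's axis when open, 131 mm when home. x points away from the dial, z up; it slides along -x.
- lock_mouth (a point): Front of the lock, midway between the tips of its two prongs, 64 mm above the bench. The prongs are 20 mm apart, flared to 30 mm at the mouth; they straddle the pointer's end as the lock slides home, and jam on it or push it aside if it is off the mark.
- lock (a joint): Travel of the lock towards the dial (m): 0 fully open, 0.036 fully home against its stop; starts between 0 and 0.008. It slides with about 2.5 N of friction and stays where it is left.
- dish_tan: Closed sample dish with a tan disc, 92 mm diameter, 20 mm high, loose; origin under its centre. Bystander.
- dish_green: Closed sample dish with a green disc, same size. Bystander.
- jar: Amber jar with white cap, 64 mm diameter, 110 mm high; origin under its centre. Bystander.
- tin: Plain steel tin, 68 mm diameter, 85 mm high; origin under its centre. Bystander.
- bowl: White bowl, 110 mm diameter, 45 mm high; origin under its centre. Bystander.
- scoop: Wooden-handled sample spoon, 190 mm long, lying; origin near its middle. Bystander.
- brush: Green-handled brush, 170 mm long, lying; origin near its middle. Bystander.

How it is judged:
By the outcome, as a careful person would: the job done as asked, in the order asked, and still so for the second after the job is handed in, with the robot touching nothing.
It also fails if it takes over 64 s, if anything falls off the work surface, if the arm or the gripper's body presses on something with over 40 N, if the wrist force passes 120 N, or if a joint passes its speed limit or range.

## Working session

There is one attempt and no reset: what is moved stays moved. The work goes in short steps, Python scripts to look and compute and a tool call to move; the robot and the scene stay as the last step left them, time stands still between calls to the robot, and variables do not carry over. Pictures are saved under pics/ and viewed, and the job is handed in when it is done.

Besides the shell and the picture viewer there is one more tool, called after "Call:" as name(argument=value, ...), one argument or row to a line, values as JSON. carry_out: Moves the arm, as the interface text tells. Its arguments: {"type":"object","properties":{"commands":{"type":"string"},"newtons":{"type":"number"}},"required":["commands"]}

```bash
ls; mkdir -p pics
cat > h.py <<'E'
import numpy as np, cv2
from plant import r
from scipy.spatial.transform import Rotation as R
def pose():
    s=r.read_state(); q=s['tool_rot']; T=np.eye(4); T[:3,:3]=R.from_quat([q[1],q[2],q[3],q[0]]).as_matrix(); T[:3,3]=s['position']; return T,s
def shot(cam,fn=None):
    T,s=pose(); d=r.get_image(cam)
    if 'view' in d: C=np.linalg.inv(np.array(d['view']))
    else: C=T@np.array(d['tool_from_camera'])
    d['C']=C
    if fn: cv2.imwrite('pics/'+fn,d['image'][:,:,::-1])
    return d
def ray(d,u,v):
    K=np.array([[d['fx'],0,d['cx']],[0,d['fy'],d['cy']],[0,0,1.]])
    p=cv2.undistortPoints(np.array([[[u,v]]],float),K,np.array([d['k1'],0,0,0.]))[0,0]
    w=d['C'][:3,:3]@np.array([p[0],-p[1],-1]); return d['C'][:3,3],w/np.linalg.norm(w)
def atz(d,u,v,z):
    o,w=ray(d,u,v); return o+w*(z-o[2])/w[2]
def tri(rays):
    A=0;b=0
    for o,w in rays:
        P=np.eye(3)-np.outer(w,w);A=A+P;b=b+P@o
    x=np.linalg.solve(A,b); return x,[np.linalg.norm((np.eye(3)-np.outer(w,w))@(x-o)) for o,w in rays]
E
cat > a.py <<'E'
from h import *
np.set_printoptions(precision=4,suppress=True)
D={}
for c in ['scene','side','wrist']:
    D[c]=shot(c,c+'0.png')
    print(c,D[c]['C'][:3,3],D[c]['C'][:3,2])
    for n in ['dial_axis','pointer_tip','grip_bar','mark','lock_tab','lock_mouth']:
        l=r.pinpoint(c,n)[:2]
        D[c][n]=l
        print(n,[(round(x['p'],2),round(x['at'][0]*640,1),round(x['at'][1]*480,1)) for x in l])
for n in ['dial_axis','pointer_tip','grip_bar','mark','lock_tab','lock_mouth']:
    if D['scene'][n] and D['side'][n]:
        print(n,*tri([ray(D[c],D[c][n][0]['at'][0]*640,D[c][n][0]['at'][1]*480) for c in ['scene','side']]))
print(pose()[0],pose()[1]['time'])
E
python3 a.py
```

```text
pics
scene [1.4974 0.1249 1.262 ] [0.6074 0.1409 0.7818]
dial_axis [(0.67, 234.7, 223.4), (0.64, 358.4, 243.9)]
pointer_tip [(0.74, 375.0, 262.6)]
grip_bar [(0.89, 366.0, 246.9), (0.55, 362.2, 322.3)]
mark [(0.71, 333.4, 234.7), (0.54, 358.6, 243.4)]
lock_tab [(0.68, 306.9, 218.3)]
lock_mouth [(0.93, 328.9, 232.8)]
side [ 0.2704 -0.8909  1.0692] [-0.2499 -0.6112  0.751 ]
dial_axis [(0.96, 290.9, 218.0)]
pointer_tip [(0.78, 308.0, 198.8), (0.63, 389.9, 249.7)]
grip_bar [(0.73, 298.3, 206.2)]
mark [(0.78, 295.5, 245.8)]
lock_tab [(0.87, 298.8, 261.5)]
lock_mouth [(0.63, 288.7, 217.9), (0.59, 296.3, 245.7)]
wrist [0.1128 0.619  0.3735] [-0.2772  0.0828  0.9572]
dial_axis []
pointer_tip []
grip_bar []
mark []
lock_tab []
lock_mouth []
dial_axis [ 0.5783 -0.2321  0.2413] [np.float64(0.11535801554621193), np.float64(0.11535801554621192)]
pointer_tip [0.62   0.0827 0.0702] [np.float64(0.002490783567575629), np.float64(0.0024907835675757094)]
grip_bar [0.581  0.0503 0.086 ] [np.float64(0.001782848822707288), np.float64(0.0017828488227073023)]
mark [ 0.5336 -0.0541  0.0587] [np.float64(0.0014703632860661028), np.float64(0.0014703632860658764)]
lock_tab [ 0.5153 -0.1366  0.096 ] [np.float64(0.0010076715070346993), np.float64(0.0010076715070346113)]
lock_mouth [ 0.5494 -0.0419  0.1196] [np.float64(0.027934931881308113), np.float64(0.02793493188130818)]
[[ 0.2915  0.9566 -0.      0.1822]
 [ 0.9566 -0.2915  0.0001  0.5979]
 [ 0.     -0.     -1.      0.2313]
 [ 0.      0.      0.      1.    ]] 1.05
```

View pics/scene0.png

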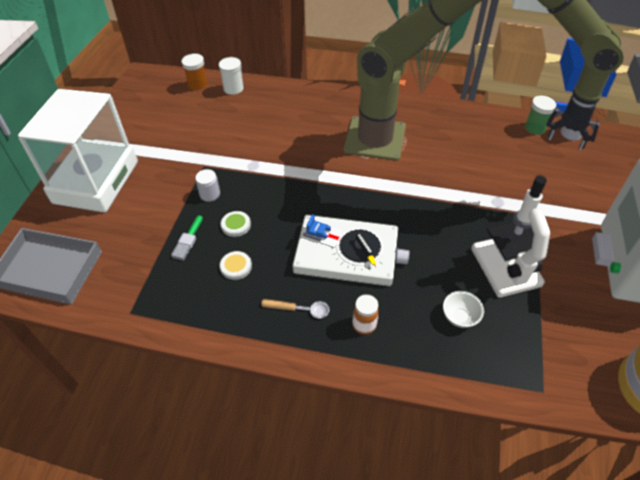

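View pics/side0.png

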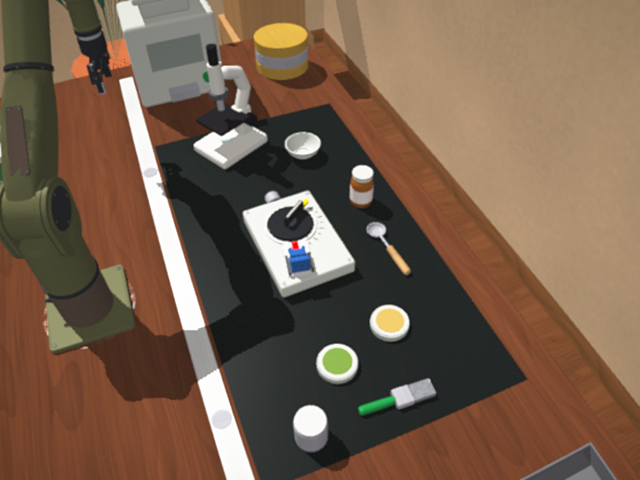

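Run:
```python
import cv2
for c,(x,y) in dict(scene=(250,170),side=(220,150)).items():
    i=cv2.imread(f'pics/{c}0.png')[y:y+150,x:x+200]
    cv2.imwrite(f'pics/{c}0z.png',cv2.resize(i,None,fx=4,fy=4,interpolation=cv2.INTER_CUBIC))
```

```text
(no output)
```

View pics/scene0z.png

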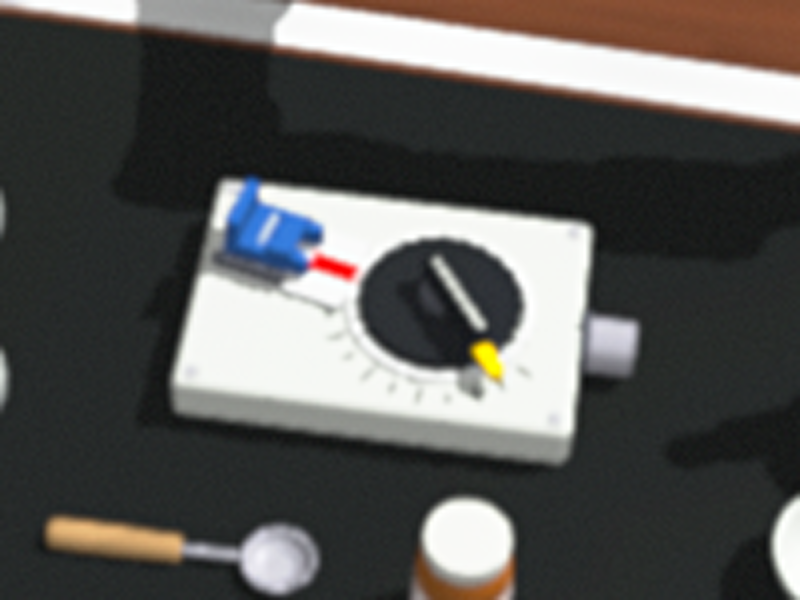

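View pics/side0z.png

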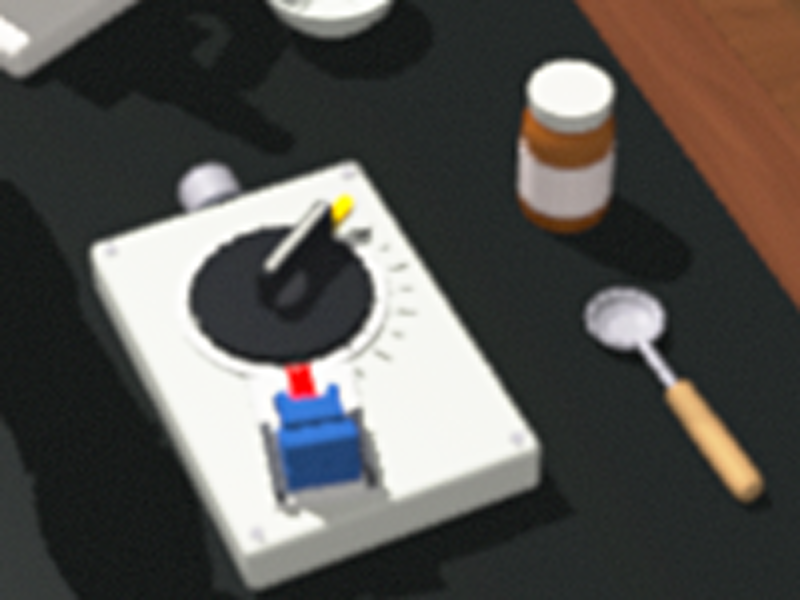

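The scene view shows the dial near (360,246), the yellow tip at (374,262), the red mark at (333,236) and the blue lock at (318,228). The side view puts the dial at (291,221), the mark at (295,246) and the lock at (300,262). The pointer lies about 140° counter-clockwise of the mark. There is also a microscope beside the route, so I'll check its position before moving.

```bash
cat > b.py <<'E'
from h import *
np.set_printoptions(precision=3,suppress=True)
s=shot('scene');d=shot('side')
for p in [(472,245),(520,237),(545,285),(495,296)]: print('scene base',atz(s,*p,0.02))
print('mic top',tri([ray(s,538,182),ray(d,212,48)]))
print('mic shoulder',tri([ray(s,530,240),ray(d,245,100)]))
for p in [(195,145),(232,125),(268,140),(228,165)]: print('side base',atz(d,*p,0.02))
# refined with dial model: fit from tri points
s1=lambda n,a,b: print(n,tri([ray(s,*a),ray(d,*b)]))
s1('grip',(366,246.9),(298.3,206.2)); s1('mark',(333.4,234.7),(295.5,245.8)); s1('axis',(358.4,243.9),(290.9,218))
s1('mouth',(328.9,232.8),(296.3,245.7))
E
python3 b.py
```

```text
scene base [0.454 0.365 0.02 ]
scene base [0.391 0.514 0.02 ]
scene base [0.561 0.583 0.02 ]
scene base [0.628 0.437 0.02 ]
mic top (array([0.493, 0.462, 0.353]), [np.float64(0.001479977757906268), np.float64(0.0014799777579063084)])
mic shoulder (array([0.557, 0.477, 0.176]), [np.float64(0.02011491987228661), np.float64(0.020114919872286422)])
side base [0.394 0.498 0.02 ]
side base [0.533 0.554 0.02 ]
side base [0.618 0.43  0.02 ]
side base [0.466 0.361 0.02 ]
grip (array([0.581, 0.05 , 0.086]), [np.float64(0.0017657372993689687), np.float64(0.0017657372993690585)])
mark (array([ 0.534, -0.054,  0.059]), [np.float64(0.001524091584714609), np.float64(0.0015240915847146862)])
axis (array([0.556, 0.029, 0.068]), [np.float64(0.0031137780773677916), np.float64(0.003113778077367789)])
mouth (array([ 0.534, -0.065,  0.069]), [np.float64(0.001259225282447916), np.float64(0.0012592252824480277)])
```

Call:
carry_out(
  commands="0 0 0 -0.037 0.0155 -0.006 -1;0 0 0 -0.037 0.0155 -0.006 -1;0 0 0 -0.037 0.0155 -0.006 -1;0 0 0 -0.037 0.0155 -0.006 -1;0 0 0 -0.037 0.0155 -0.006 -1;0 0 0 -0.0213 0.033 0 -1;0 0 0 -0.0213 0.033 0 -1;0 0 0 -0.0213 0.033 0 -1;0 0 0 -0.0213 0.033 0 -1;0 0 0 -0.0213 0.033 0 -1;0 0 0 -0.0213 0.033 0 -1;0 0 0 -0.0213 0.033 0 -1",
)

```text
time: 2.65
position: [0.3809, 0.1875, 0.2615]
tool_rot: [-0.0, 0.804, 0.595, 0.0]
wrist_force: [0.9, 0.6, -0.4]
grip_width: 1.003
```

Call:
carry_out(
  commands="0 0 0 -0.0213 0.033 0 0;0 0 0 -0.0213 0.033 0 0;0 0 0 -0.0213 0.033 0 0;0 0 0 -0.0213 0.033 0 0;0 0 0 -0.0213 0.033 0 0;0 0 0 -0.0213 0.033 0 0;0 0 -0.166 0 0 0 0;0 0 -0.166 0 0 0 0;0 0 -0.166 0 0 0 0;0 0 -0.166 0 0 0 0;0 0 -0.166 0 0 0 0;0 0 -0.166 0 0 0 0;0 0 0 0 0 0 0",
)

```text
time: 4.28
position: [0.5321, 0.0082, 0.2613]
tool_rot: [-0.0, 0.423, 0.906, 0.0]
wrist_force: [0.6, -0.8, 0.2]
grip_width: 0.501
```

```bash
cat > c.py <<'E'
from h import *
import sys
np.set_printoptions(precision=4,suppress=True)
fn=sys.argv[1]
d=shot('wrist',fn+'.png')
T,s=pose(); print(T,s['joint_positions'],s['wrist_force'],s['grip_width'],s['time'])
Z=dict(dial_axis=.057,pointer_tip=.064,grip_bar=.087,mark=.051,lock_tab=.096,lock_mouth=.064)
P={}
for n,z in Z.items():
    for x in r.pinpoint('wrist',n)[:2]:
        u,v=x['at'][0]*640,x['at'][1]*480
        p=atz(d,u,v,z); P.setdefault(n,p)
        print(n,round(x['p'],2),round(u,1),round(v,1),p[:2])
def az(a,b): return np.degrees(np.arctan2(*(P[b]-P[a])[1::-1])),np.linalg.norm((P[b]-P[a])[:2])
for a,b in [('dial_axis','pointer_tip'),('dial_axis','grip_bar'),('dial_axis','mark'),('dial_axis','lock_tab'),('lock_tab','mark')]:
    if a in P and b in P: print(a,b,az(a,b))
np.savez(''+fn+'.npz',C=d['C'],**{k:d[k] for k in('fx','fy','cx','cy','k1')})
E
python3 c.py w1
```

```text
[[-0.6418  0.7668  0.      0.5321]
 [ 0.7668  0.6418  0.0003  0.0083]
 [ 0.0002  0.0002 -1.      0.2613]
 [ 0.      0.      0.      1.    ]] [ 0.2142  0.5615 -0.5089  1.7985  0.3456  0.8709  1.8128] [-0.5097  0.5435  0.2926] 0.5024645597375172 4.325
dial_axis 0.72 320.6 230.4 [0.5512 0.0269]
pointer_tip 0.76 319.6 315.4 [0.6217 0.0849]
grip_bar 0.95 319.8 288.5 [0.5895 0.0579]
mark 0.64 316.9 316.1 [0.6297 0.0879]
lock_tab 0.76 194.7 93.3 [ 0.5198 -0.1326]
lock_mouth 0.96 254.9 155.0 [ 0.5331 -0.0675]
lock_mouth 0.45 322.1 288.5 [0.5961 0.0668]
dial_axis pointer_tip (np.float64(39.42181827812198), np.float64(0.09125090915968812))
dial_axis grip_bar (np.float64(38.95363615971928), np.float64(0.04924910403094182))
dial_axis mark (np.float64(37.81750512655108), np.float64(0.09946155668066992))
dial_axis lock_tab (np.float64(-101.10989128335669), np.float64(0.1625353693733118))
lock_tab mark (np.float64(63.50702063059516), np.float64(0.24634275043984835))
```

View pics/w1.png

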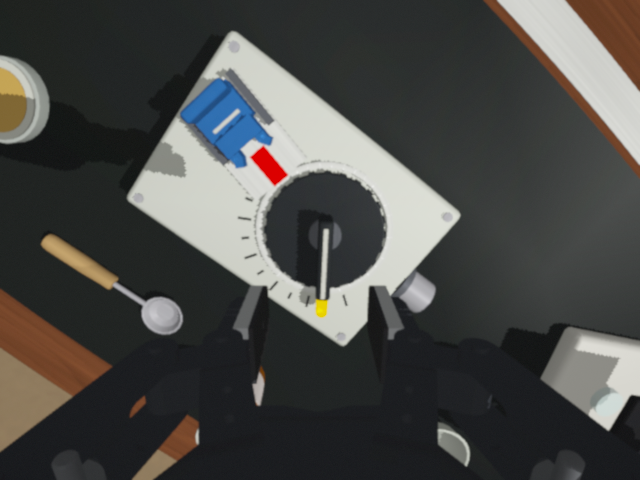

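In the wrist picture the dial disc is at about (323,231), the red mark at (269,165), the yellow tip at (321,308) and the lock at (225,118). The network's "mark" at (317,316) is wrong, because that is the pointer. I'll segment the colours for better accuracy.

```bash
cat > seg.py <<'E'
from h import *
import sys
from scipy.optimize import least_squares
np.set_printoptions(precision=4,suppress=True)
def analyse(fn,dialroi=None):
    z=np.load(fn+'.npz'); d={k:z[k] for k in z}; 
    im=cv2.imread('pics/'+fn+'.png'); hsv=cv2.cvtColor(im,cv2.COLOR_BGR2HSV)
    H,S,V=[hsv[...,i].astype(int) for i in range(3)]
    def blob(m):
        n,l,st,c=cv2.connectedComponentsWithStats(m.astype(np.uint8)); 
        k=1+np.argmax(st[1:,4]); return np.argwhere(l==k)[:,::-1],st[k]
    out={}
    for nm,m,zz in [('red',((H<6)|(H>174))&(S>180)&(V>110),.051),('yellow',(H>22)&(H<34)&(S>150)&(V>120),.069)]:
        if m.sum()<5: continue
        p,st=blob(m); w=np.array([atz(d,u,v,zz)[:2] for u,v in p])
        c=w.mean(0); e,vec=np.linalg.eigh(np.cov(w.T)); v=vec[:,1]
        q=(w-c)@vec; print(nm,'px',p.mean(0),'n',len(p),'c',c,'dir',np.degrees(np.arctan2(v[1],v[0])),'size',np.ptp(q,axis=0)); out[nm]=(c,v)
    if dialroi:
        u,v=dialroi; 
        # radial edge search from dark to light
        g=cv2.cvtColor(im,cv2.COLOR_BGR2GRAY).astype(float); pts=[]
        for a in np.radians(np.arange(0,360,4)):
            rr=np.arange(45,85,.5); prof=np.array([g[int(round(v+r_*np.sin(a))),int(round(u+r_*np.cos(a)))] for r_ in rr])
            i=np.argmax(prof>110); 
            if prof[i]>110 and i>4: pts.append(atz(d,u+rr[i]*np.cos(a),v+rr[i]*np.sin(a),.057)[:2])
        pts=np.array(pts)
        f=least_squares(lambda p:np.hypot(*(pts-p[:2]).T)-p[2],[*pts.mean(0),.06],loss='soft_l1',f_scale=.001); print('dial',f.x,len(pts)); out['axis']=f.x[:2]
        for k in out:
            if k!='axis':
                e=out[k][0]-f.x[:2]; print(k,'from axis deg',np.degrees(np.arctan2(e[1],e[0])),np.hypot(*e))
    return out
if __name__=='__main__': analyse(sys.argv[1],(float(sys.argv[2]),float(sys.argv[3])) if len(sys.argv)>3 else None)
E
python3 seg.py w1 323 231
```

```text
red px [268.5619 165.5151] n 598 c [ 0.5348 -0.0523] dir 79.12394833388339 size [0.0159 0.0347]
yellow px [320.8715 307.3184] n 179 c [0.6115 0.078 ] dir -138.76188888163978 size [0.0106 0.0198]
dial [0.5504 0.031  0.0606] 88
red from axis deg -100.59497669021715 0.08471216515178412
yellow from axis deg 37.59024221298739 0.07710288472403999
```

Call:
carry_out(
  commands="0 0 0 0.003 0.015 0.02 0;0 0 0 0.003 0.015 0.03 0;0 0 0 0 0 0.03 0;0 0 0 0 0 0.03 0;0 0 0 0 0 0.03 0;0 0 0 0 0 0.02 0;0 0 0 0 0 0.015 0;0 0 0 0 0 0.015 0;0 0 0 0 0 0.009 0;0 0 0 0 0 0 0",
  newtons=25,
)

```text
time: 5.88
position: [0.5509, 0.0324, 0.0618]
tool_rot: [-0.0, 0.422, 0.907, -0.0]
wrist_force: [0.4, 0.3, -0.3]
grip_width: 0.502
```

Run:
```python
from h import *
shot('wrist','w2.png');shot('side','s2.png')
i=cv2.imread('pics/s2.png')[150:300,220:420]
cv2.imwrite(f'pics/s2z.png',cv2.resize(i,None,fx=4,fy=4,interpolation=cv2.INTER_CUBIC))
```

```text
(no output)
```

View pics/w2.png

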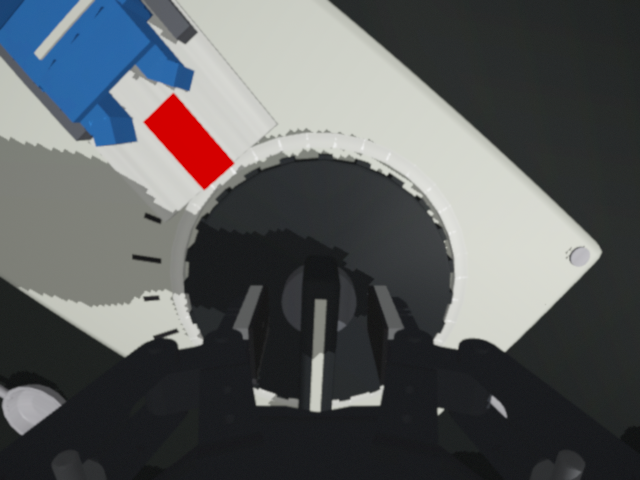

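View pics/s2z.png

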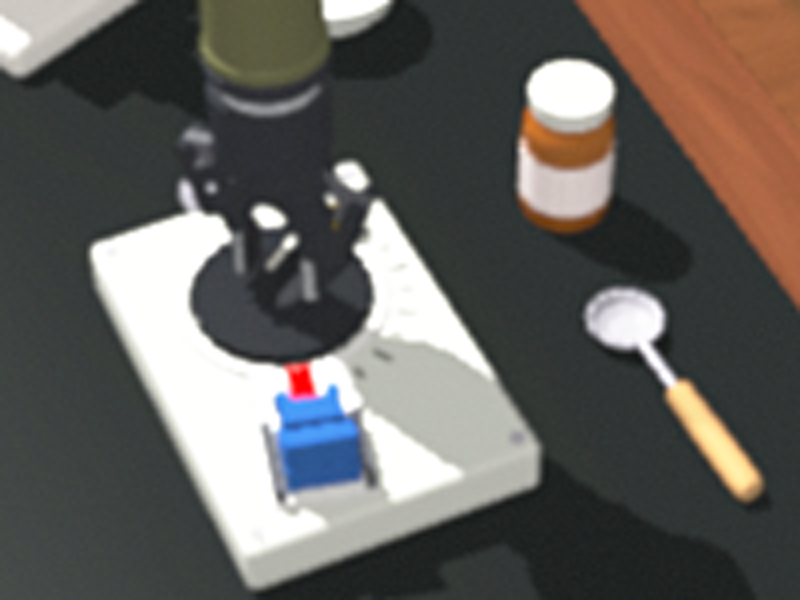

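The fingers straddle the bar, which shows at about (318,350). The jaws are at 250 and 388. Closing now.

Call:
carry_out(
  commands="0 0 0 0 0 0 1;0 0 0 0 0 0 1;0 0 0 0 0 0 1;0 0 0 0 0 0 1;0 0 0 0 0 0 1;0 0 0 0 0 0 1",
  newtons=25,
)

```text
time: 6.72
position: [0.5513, 0.033, 0.0629]
tool_rot: [0.0, 0.422, 0.907, 0.001]
wrist_force: [-1.3, 1.3, 6.5]
grip_width: 0.158
```

Call:
carry_out(
  commands="0 0 0.1 0 0 0 1;0 0 0.12 0 0 0 1;0 0 0.12 0 0 0 1;0 0 0.12 0 0 0 1;0 0 0.12 0 0 0 1",
)

```text
time: 7.35
position: [0.5516, 0.0319, 0.0629]
tool_rot: [0.001, 0.665, 0.747, 0.0]
wrist_force: [-1.5, 0.0, 4.6]
grip_width: 0.158
```

Run:
```python
from h import *
T,s=pose();print(s['joint_positions'],s['ft_torque'],np.degrees(np.arctan2(T[1,0],T[0,0])))
shot('wrist','w3.png')
```

```text
[-0.03911655  0.8546819  -0.17356769  1.90956626  0.33929563  0.40454883
  1.22041655] [-0.01850666  0.13613094  0.15463121] 96.69925864725167
```

View pics/w3.png

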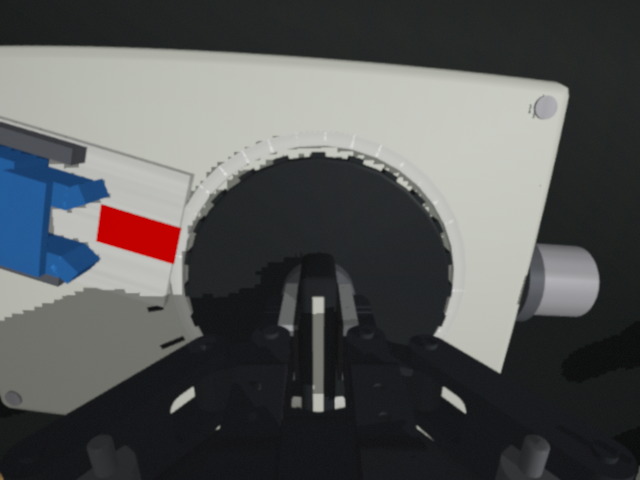

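The bar turns with the gripper, and the picture shows it still in line between the pads.

Call:
carry_out(
  commands="0 0 0.12 0 0 0 1;0 0 0.12 0 0 0 1;0 0 0.12 0 0 0 1;0 0 0.12 0 0 0 1;0 0 0.12 0 0 0 1;0 0 0.12 0 0 0 1;0 0 0.12 0 0 0 1",
)

```text
time: 8.28
position: [0.5511, 0.0305, 0.0629]
tool_rot: [0.001, 0.911, 0.411, -0.0]
wrist_force: [-2.0, -2.6, 5.4]
grip_width: 0.156
```

Call:
carry_out(
  commands="0 0 0.12 0 0 0 1;0 0 0.12 0 0 0 1;0 0 0.12 0 0 0 1;0 0 0.12 0 0 0 1;0 0 0.12 0 0 0 1;0 0 0.12 0 0 0 1;0 0 0.12 0 0 0 1;0 0 0.12 0 0 0 1;0 0 0 0 0 0 1",
)

```text
time: 9.4
position: [0.5495, 0.0298, 0.0629]
tool_rot: [0.001, 0.998, -0.055, -0.001]
wrist_force: [-3.7, -4.4, 9.2]
grip_width: 0.16
```

Run:
```python
from h import *
T,s=pose();print(s['joint_positions'],s['ft_torque'],np.degrees(np.arctan2(T[1,0],T[0,0])))
for c,(x,y) in dict(scene=(280,190),side=(240,170)).items():
    shot(c,c+'4.png')
    i=cv2.imread(f'pics/{c}4.png')[y:y+100,x:x+130]
    cv2.imwrite(f'pics/{c}4z.png',cv2.resize(i,None,fx=6,fy=6,interpolation=cv2.INTER_CUBIC))
shot('wrist','w4.png')
```

```text
[-0.26161204  0.86875062  0.20967143  1.92424946 -0.42061971  0.39383368
  0.15626192] [-0.77424223  0.84182043 -0.12414381] -6.353930061399913
```

View pics/side4z.png

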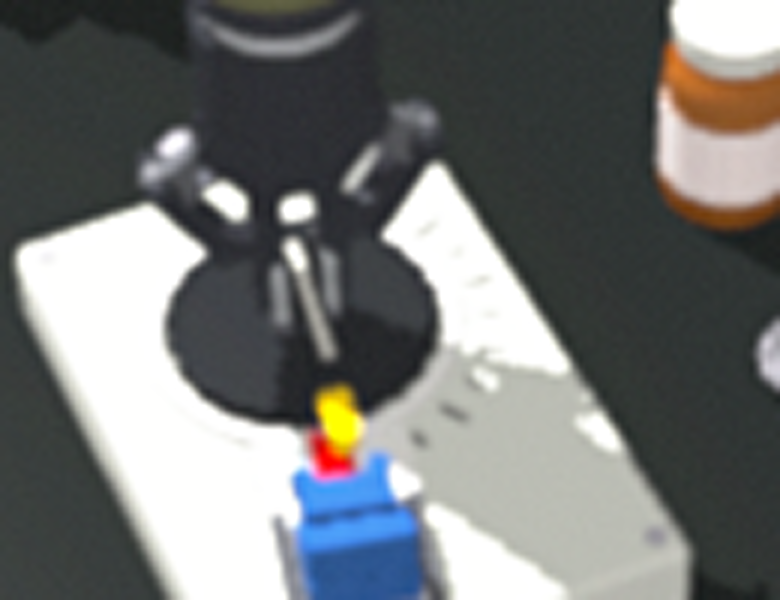

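View pics/w4.png

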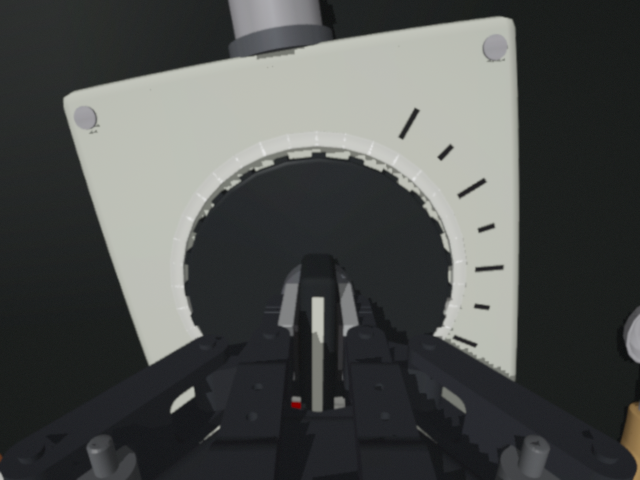

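Call:
carry_out(
  commands="0 0 0.04 0 0 0 1;0 0 0.038 0 0 0 1;0 0 0 0 0 0 1;0 0 0 0 0 0 0;0 0 0 0 0 0 0;0 0 0 0 0 0 0;0 0 0 0 0 -0.02 0;0 0 0 0 0 -0.04 0;0 0 0 0 0 -0.04 0;0 0 0 0 0 -0.04 0;0 0 0 0 0 -0.04 0;0 0 0 0 0 0 0",
)

```text
time: 11.05
position: [0.5532, 0.0323, 0.2451]
tool_rot: [-0.001, 0.996, -0.093, 0.003]
wrist_force: [-0.2, -0.7, -0.5]
grip_width: 0.502
```

```bash
python3 c.py w5; python3 seg.py w5
```

```text
[[ 0.9827 -0.1852  0.0027  0.5518]
 [-0.1852 -0.9827  0.0006  0.0326]
 [ 0.0025 -0.0011 -1.      0.2433]
 [ 0.      0.      0.      1.    ]] [-0.3895  0.6088  0.4148  1.7938 -0.3264  0.8043  0.0009] [-0.7072 -0.5984 -0.4462] 0.49652859952219014 11.1
dial_axis 0.56 308.8 209.2 [0.5474 0.034 ]
pointer_tip 0.71 311.5 300.3 [ 0.5327 -0.0551]
grip_bar 0.71 309.2 263.8 [ 0.54   -0.0083]
mark 0.84 312.8 293.7 [ 0.5341 -0.0545]
lock_tab 0.55 311.7 385.7 [ 0.5186 -0.1298]
lock_mouth 0.69 310.1 307.2 [ 0.5299 -0.0623]
dial_axis pointer_tip (np.float64(-99.3889156805276), np.float64(0.09027983167502399))
dial_axis grip_bar (np.float64(-100.0158268325543), np.float64(0.042893445609653656))
dial_axis mark (np.float64(-98.57209556240015), np.float64(0.08944046374075988))
dial_axis lock_tab (np.float64(-99.98437461682819), np.float64(0.16632213928869316))
lock_tab mark (np.float64(78.37384369370864), np.float64(0.07694042977755533))
red px [313.0933 303.8533] n 75 c [ 0.5322 -0.0658] dir 170.59148154305555 size [0.008  0.0146]
yellow px [312.7801 290.8008] n 241 c [ 0.5364 -0.043 ] dir 79.83765340784213 size [0.0118 0.0212]
```

View pics/w5.png

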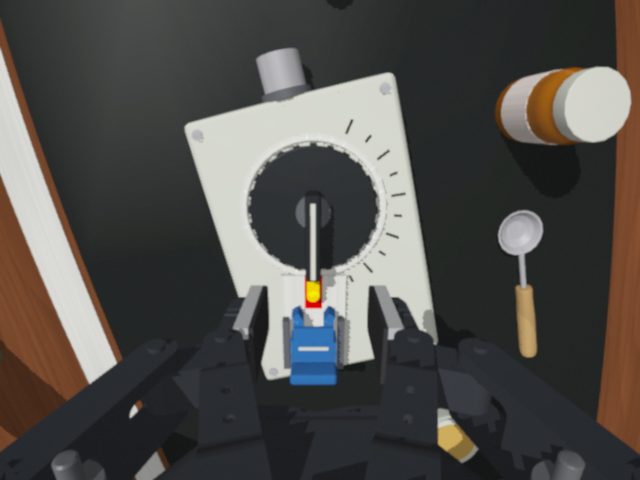

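Run:
```python
import cv2,numpy as np
im=cv2.imread('pics/w5.png')
i=im[180:395,265:365]
cv2.imwrite('pics/w5z.png',cv2.resize(i[90:190],None,fx=6,fy=6,interpolation=cv2.INTER_CUBIC))
h=cv2.cvtColor(im,cv2.COLOR_BGR2HSV).astype(int)
H,S,V=h[...,0],h[...,1],h[...,2]
red=((H<8)|(H>172))&(S>150)&(V>90); yel=(H>15)&(H<38)&(S>120)&(V>90); blu=(H>100)&(H<125)&(S>120)&(V>50)
for r in range(272,312,2):
    f=lambda m:(np.flatnonzero(m[r,290:340])+290)
    o=[]
    for m in (red,yel,blu):
        x=f(m); o.append((x.min(),x.max(),len(x)) if len(x) else None)
    print(r,o)
for r in range(315,385,8):
    x=np.flatnonzero(blu[r,270:360])+270; print(r,x.min(),x.max(),x.mean())
```

```text
272 [None, None, None]
274 [None, None, None]
276 [(np.int64(320), np.int64(321), 2), None, None]
278 [(np.int64(320), np.int64(321), 2), None, None]
280 [(np.int64(306), np.int64(320), 3), None, None]
282 [(np.int64(305), np.int64(321), 3), (np.int64(306), np.int64(319), 14), None]
284 [(np.int64(305), np.int64(305), 1), (np.int64(306), np.int64(319), 14), None]
286 [(np.int64(305), np.int64(305), 1), (np.int64(306), np.int64(319), 14), None]
288 [(np.int64(305), np.int64(305), 1), (np.int64(306), np.int64(319), 14), None]
290 [(np.int64(305), np.int64(305), 1), (np.int64(306), np.int64(319), 14), None]
292 [(np.int64(305), np.int64(321), 2), (np.int64(306), np.int64(319), 14), None]
294 [None, (np.int64(306), np.int64(320), 15), None]
296 [None, (np.int64(306), np.int64(320), 15), None]
298 [None, (np.int64(307), np.int64(319), 13), None]
300 [(np.int64(306), np.int64(320), 3), (np.int64(308), np.int64(318), 11), None]
302 [(np.int64(306), np.int64(320), 9), (np.int64(313), np.int64(313), 1), None]
304 [(np.int64(306), np.int64(320), 15), None, None]
306 [(np.int64(306), np.int64(320), 15), None, None]
308 [None, None, (np.int64(296), np.int64(331), 8)]
310 [None, None, (np.int64(294), np.int64(333), 15)]
315 293 334 313.5
323 294 332 313.0
331 292 333 312.5
339 291 334 312.5
347 290 335 311.46666666666664
355 291 335 313.0
363 292 335 313.5
371 292 336 314.0
379 289 337 313.0
```

View pics/w5z.png

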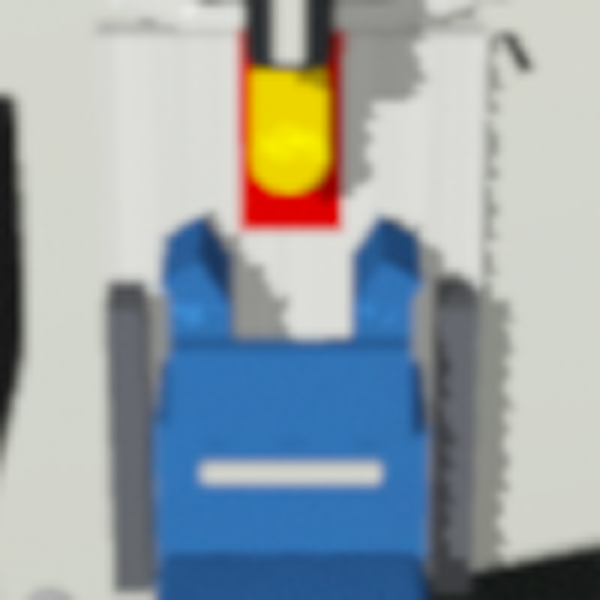

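The zoom shows the yellow pointer at columns 306–319.5 (centre 312.9) and the red mark at 305–320.7 (centre 313.1). The pointer is centred to about 0.3 mm, and the lock is still open. Next I'll shut the gripper and move outside the tab.

Call:
carry_out(
  commands="0 0 0 0 0.02 0 1;0 0 0 0 0.035 0 1;0 0 0 0 0.035 0 1;0 0 0 0 0.035 0 1;0 0 0 0 0.035 0 1;0 0 0 0 0.035 0 1;0 0 0 0 0.015 0.02 1;0 0 0 0 0 0.03 1;0 0 0 0 0 0.03 1;0 0 0 0 0 0 1;0 0 0 0 0 0 1",
)

```text
time: 12.78
position: [0.5122, -0.1752, 0.1631]
tool_rot: [0.0, 0.996, -0.094, 0.0]
wrist_force: [-0.0, 0.2, -0.6]
grip_width: 0.002
```

Run:
```python
from h import *
T,s=pose();print(T,s['joint_positions'],s['wrist_force'],s['grip_width'])
ax=np.array([.551,.032]);a=np.radians(-100.8);d=np.array([np.cos(a),np.sin(a)]);e=T[:2,3]-ax
print('along',e@d,'lateral',e@[-d[1],d[0]])
shot('wrist','w6.png');shot('side','s6.png')
i=cv2.imread('pics/s6.png')[180:300,230:390]
cv2.imwrite(f'pics/s6z.png',cv2.resize(i,None,fx=5,fy=5,interpolation=cv2.INTER_CUBIC))
```

```text
[[ 9.82379043e-01 -1.86897273e-01  9.08867718e-04  5.12157531e-01]
 [-1.86896487e-01 -9.82379214e-01 -8.85131958e-04 -1.75179998e-01]
 [ 1.05828150e-03  6.99670902e-04 -9.99999195e-01  1.63106953e-01]
 [ 0.00000000e+00  0.00000000e+00  0.00000000e+00  1.00000000e+00]] [ 0.05942419  0.70076697  0.31018039  1.90380345 -0.36040177  0.59015959
  0.41490272] [-0.0192044   0.19079017 -0.5822339 ] 0.0018500428881963865
along 0.21078862335052725 lateral 0.0006671986838980501
```

View pics/w6.png

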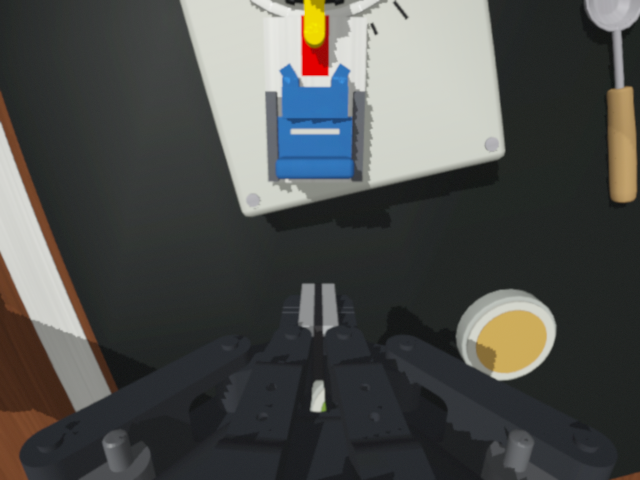

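View pics/s6z.png

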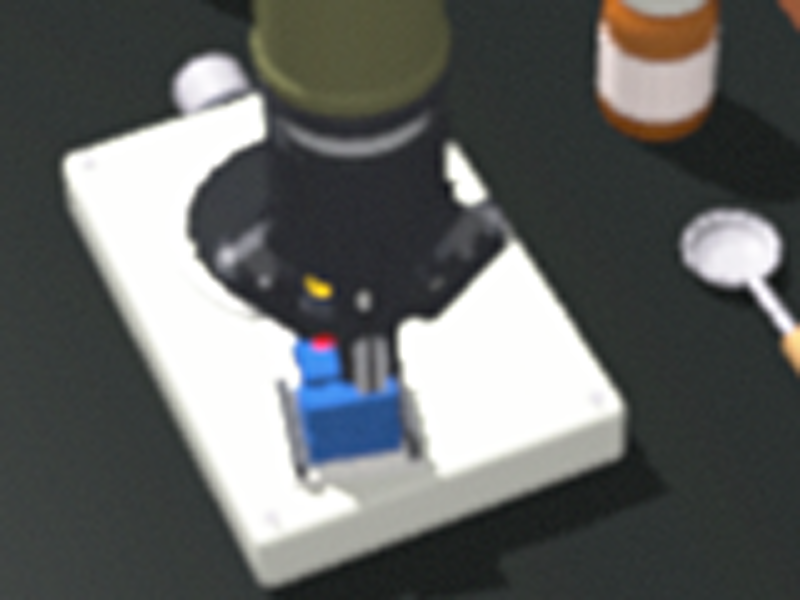

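The fingers are well clear outside the tab and in line with it: the tab is centred at column 315, the fingers at 319. Descending and approaching.

Call:
carry_out(
  commands="0 0 0 0 0 0.03 1;0 0 0 0 0 0.03 1;0 0 0 0 0 0.018 1;0 0 0 0 0 0.01 1;0 0 0 0 0 0 1",
)

```text
time: 13.5
position: [0.5123, -0.1741, 0.0745]
tool_rot: [-0.0, 0.996, -0.093, 0.0]
wrist_force: [0.4, 0.1, 0.5]
grip_width: -0.002
```

Call:
carry_out(
  commands="0 0 0 0 -0.01 0 1;0 0 0 0 -0.01 0 1;0 0 0 0 -0.005 0 1;0 0 0 0 -0.004 0 1;0 0 0 0 -0.004 0 1;0 0 0 0 -0.004 0 1;0 0 0 0 -0.004 0 1",
)

```text
time: 14.38
position: [0.5196, -0.1345, 0.0744]
tool_rot: [0.001, 0.996, -0.094, 0.0]
wrist_force: [-0.5, -2.6, 0.1]
grip_width: 0.002
```

```bash
cat > e.py <<'E'
from h import *
import sys
T,s=pose();print(T[:3,3],s['wrist_force'],s['grip_width'])
ax=np.array([.551,.032]);a=np.radians(-100.8);d=np.array([np.cos(a),np.sin(a)]);e=T[:2,3]-ax
print('along',e@d,'lateral',e@[-d[1],d[0]],'Fd',np.array(s['wrist_force'])[:2]@d)
shot('wrist',sys.argv[1]+'.png')
E
python3 e.py w7
```

```text
[ 0.5196219  -0.13449307  0.0743766 ] [-0.50300914 -2.59077246  0.10091641] 0.0016239993768136821
along 0.16942369196502954 lateral 0.0003753871218605473 Fd 2.6391372695102855
```

View pics/w7.png

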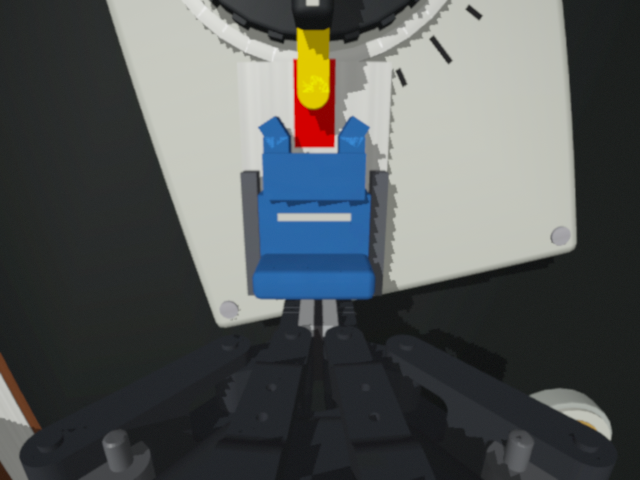

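The fingers are in contact at 2.6 N, which matches the sliding friction. The pointer tip, at column 313, lines up with the red mark and the middle of the mouth at about 314.

Call:
carry_out(
  commands="0 0 0 0 -0.004 0 1;0 0 0 0 -0.004 0 1;0 0 0 0 -0.004 0 1;0 0 0 0 -0.004 0 1;0 0 0 0 -0.003 0 1",
)

```text
time: 15.05
position: [0.5234, -0.1147, 0.0743]
tool_rot: [-0.0, 0.996, -0.093, 0.0]
wrist_force: [-1.5, -2.9, 2.2]
grip_width: 0.004
```

```bash
python3 e.py w8
```

```text
[ 0.52340119 -0.11465444  0.07431916] [-1.52452792 -2.92583158  2.19472231] 0.003945912186877775
along 0.14922828592852416 lateral 0.00037033779016520246 Fd 3.1596751019665295
```

View pics/w8.png

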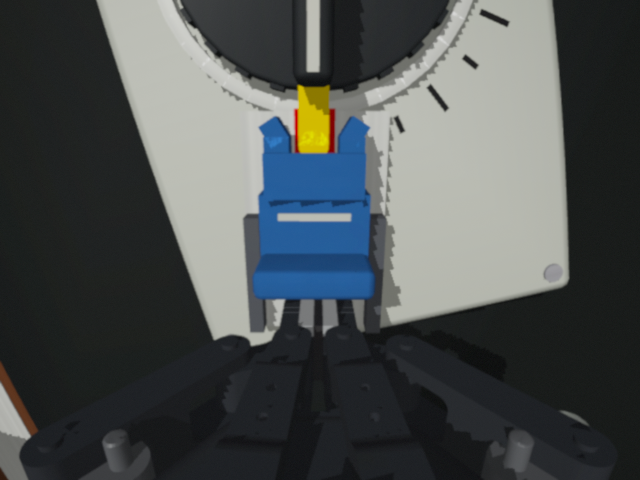

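The prongs straddle the pointer cleanly and the force is steady at 3 N. Continuing to the stop.

Call:
carry_out(
  commands="0 0 0 0 -0.003 0 1;0 0 0 0 -0.003 0 1;0 0 0 0 -0.003 0 1;0 0 0 0 -0.002 0 1",
)

```text
time: 15.6
position: [0.5246, -0.108, 0.0744]
tool_rot: [0.003, 0.995, -0.095, 0.0]
wrist_force: [-2.7, -12.0, 0.6]
grip_width: 0.003
```

Call:
carry_out(
  commands="0 0 0 0 -0.002 0 1;0 0 0 0 -0.002 0 1",
)

```text
time: 15.85
position: [0.5246, -0.108, 0.0745]
tool_rot: [0.005, 0.995, -0.097, 0.0]
wrist_force: [-3.9, -18.7, -0.7]
grip_width: 0.001
```

```bash
python3 e.py w9
```

```text
[ 0.52462738 -0.10796569  0.07447589] [ -3.86437905 -18.69771911  -0.69351731] 0.0014699406362363248
along 0.14242824554611921 lateral 0.0003214634353304151 Fd 19.090643524387634
```

The lock stopped hard at 142.4 mm along the track, which is 131 mm plus about 11 mm of finger half-depth, so it is home. Backing off, then checking.

Call:
carry_out(
  commands="0 0 0 0 0.01 0 1;0 0 0 0 0.015 0 1;0 0 0 0 0.025 0 1;0 0 0 0 0.02 0 1;0 0 0 0 0 -0.03 1;0 0 0 0 0 -0.04 1;0 0 0 0 0 -0.04 1;0 0 0 0 -0.02 -0.04 1;0 0 0 0 -0.03 -0.02 1;0 0 0 0 -0.03 0 1;0 0 0 0 -0.03 0 1;0 0 0 0 0 0 1;0 0 0 0 0 0 1",
)

```text
time: 17.52
position: [0.5331, -0.0616, 0.2442]
tool_rot: [0.0, 0.996, -0.093, -0.0]
wrist_force: [-1.2, 0.3, 0.4]
grip_width: 0.002
```

```bash
python3 c.py w10; python3 seg.py w10
python3 - <<'E'
from h import *
S=shot('scene','scene10.png');p1=r.pinpoint('scene','lock_tab');D=shot('side','side10.png');p2=r.pinpoint('side','lock_tab')
print(p1[:1],p2[:1])
if p1 and p2:
    x,e=tri([ray(S,p1[0]['at'][0]*640,p1[0]['at'][1]*480),ray(D,p2[0]['at'][0]*640,p2[0]['at'][1]*480)]);print(x,e,np.hypot(*(x[:2]-[.551,.032])))
i=cv2.imread('pics/w10.png')
cv2.imwrite('pics/w10z.png',cv2.resize(i[150:350,230:430],None,fx=3,fy=3,interpolation=cv2.INTER_CUBIC))
E
```

```text
[[ 0.9823 -0.1872 -0.0004  0.5331]
 [-0.1872 -0.9823 -0.0003 -0.0621]
 [-0.0003  0.0004 -1.      0.2443]
 [ 0.      0.      0.      1.    ]] [-0.222   0.5877  0.4151  1.836  -0.3215  0.7847  0.1728] [ 0.7458 -0.1148 -0.204 ] -0.0013725084584341812 17.575
dial_axis 0.77 316.1 98.2 [0.5511 0.035 ]
dial_axis 0.52 315.0 202.6 [ 0.5329 -0.0548]
pointer_tip 0.58 313.5 202.7 [ 0.5318 -0.0532]
grip_bar 0.98 313.9 154.3 [ 0.5409 -0.0095]
grip_bar 0.64 538.4 8.3 [0.7309 0.0691]
mark 0.91 315.5 202.3 [ 0.5332 -0.0558]
lock_tab 0.56 316.7 257.1 [ 0.5271 -0.0937]
lock_mouth 0.93 314.6 178.4 [ 0.537  -0.0318]
dial_axis pointer_tip (np.float64(-102.31799072696495), np.float64(0.09031709884349878))
dial_axis grip_bar (np.float64(-102.88711324980812), np.float64(0.045644328896408445))
dial_axis mark (np.float64(-101.17959444042764), np.float64(0.09255869985369639))
dial_axis lock_tab (np.float64(-100.54516643207488), np.float64(0.1309470315112889))
lock_tab mark (np.float64(80.9838923209637), np.float64(0.038407682025167894))
red px [325. 186.] n 13 c [ 0.5447 -0.0423] dir 79.54695504020678 size [0.     0.0112]
yellow px [316.2561 184.5447] n 246 c [ 0.5376 -0.0368] dir 84.31330782372576 size [0.0121 0.0168]
[{'at': [0.5028, 0.4592], 'p': 0.64}] [{'at': [0.4659, 0.5219], 'p': 0.92}]
[ 0.52186093 -0.09616425  0.096038  ] [np.float64(0.0068392197726393844), np.float64(0.006839219772639361)] 0.13143500283151996
```

View pics/w10.png

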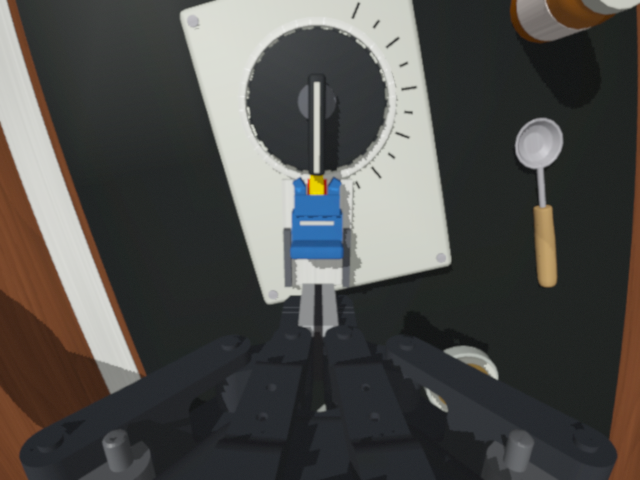

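View pics/scene10.png

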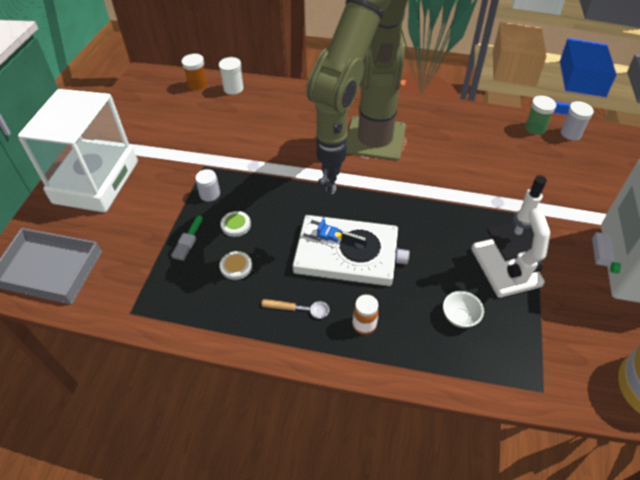

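View pics/w10z.png

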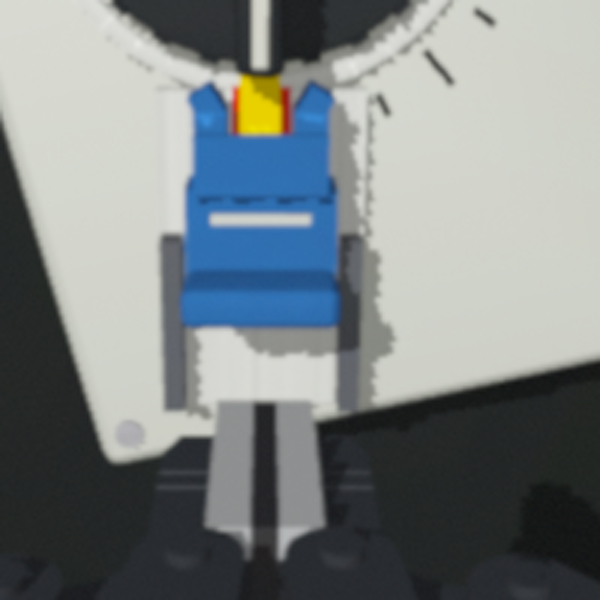

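Run:
```python
from h import *
im=cv2.imread('pics/w10.png');h=cv2.cvtColor(im,cv2.COLOR_BGR2HSV).astype(int)
H,S,V=h[...,0],h[...,1],h[...,2]
red=((H<8)|(H>172))&(S>150)&(V>90); yel=(H>15)&(H<38)&(S>120)&(V>90);blu=(H>100)&(H<125)&(S>120)&(V>50)
for q in range(178,196,3):
    print(q,*[(x.min()+295,x.max()+295) if len(x) else None for x in (np.flatnonzero(m[q,295:340]) for m in (red,yel,blu))])
```

```text
178 None (np.int64(310), np.int64(323)) (np.int64(299), np.int64(335))
181 (np.int64(308), np.int64(325)) (np.int64(309), np.int64(323)) (np.int64(295), np.int64(339))
184 (np.int64(308), np.int64(325)) (np.int64(309), np.int64(323)) (np.int64(295), np.int64(339))
187 (np.int64(308), np.int64(325)) (np.int64(309), np.int64(323)) (np.int64(295), np.int64(338))
190 (np.int64(325), np.int64(325)) (np.int64(309), np.int64(323)) (np.int64(295), np.int64(338))
193 (np.int64(308), np.int64(325)) (np.int64(309), np.int64(323)) (np.int64(295), np.int64(338))
```

Everything checks out: the pointer is at columns 309–323 inside the red at 308–325, the lock is home, and the arm is clear at z = 0.24 m. Handing in.

```bash
python3 -c "
from plant import r
print(r.finish_job())"
```

```text
the job is handed in; nothing more can be done
None
```

The dial is set with the yellow pointer centred on the red mark, and the blue lock is fully home over it. I gripped the dial's bar at its axis, turned it about 140° clockwise with the lock left open, and released it. I then pushed the lock's tab home with the closed fingers and backed away. It was handed in at about 18 s of the 64 s allowed.

- **Pointer:** It was within about 0.3 mm of the mark's centre before I moved the lock. In the last picture it still sat inside the mark, within about 0.5 mm of centre.
- **Lock:** It slid at about 3 N, straddled the pointer cleanly, and met a hard stop. I pushed to 19 N there. Measured afterwards, the tab was 131 mm from the dial's axis, as it should be when home.
- **Other things on the bench:** I moved nothing near them, and they stand where they did in the last scene picture, checked by eye only. The arm finished clear, 0.24 m up.
- **Disagreements:** The network once reported the pointer as the mark, so I used colour segmentation instead. The last scene and side views of the tab missed each other by 7 mm, but their distance from the axis agreed with the wrist camera.

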